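Shift the desk-top simulator gearstick up from second into third

TASK

The gearstick of the driving-simulator shifter on the glass table has been left in second gear (the near left slot of its gate). Shift it up into third by pushing its knob with a fingertip or the outside of the fingers: out to neutral, across to the middle lane, then forward (away from the robot's side) until it is fully home in third, the far middle slot, and take your hand away. Only push: never take the knob or stick between the fingers, do not let it slip into any other gear, do not force it, and leave everything else on the table undisturbed.

Things in the scene. Friction and masses are not known exactly. Their poses are not given: they have to be found in the camera images.
- shifter: Gear shifter of a driving simulator, fixed to the glass by suction feet: grey steel box 156 x 110 mm (x, y) on a dark foot plate 200 x 150 mm. Origin: under its centre, at table height. Its +x is forward (to the far slots; the robot is on its -x side, so forward is away from the robot), +y is left, z up. Its place and yaw (within 0.45 rad of the robot's x) vary.
- gate (a point): Centre of the gate on the upper face (112 mm up) of the aluminium top plate, 160 x 110 mm. Three lanes run along the shifter's x: left, middle, right, joined half-way by one cross channel (neutral). Far slots left to right: first, third, fifth; near: second, fourth, sixth. Lanes 22 mm apart, 16 wide; cross channel 18 wide; round-ended tongues between the lanes. Only the stick stands on the plate.
- knob (a point): Centre of the black ball knob, 48 mm diameter, on a steel rod 12 mm thick with a 22 mm aluminium collar under the knob. Friction alone holds the stick wherever it is left: no springs or detents; some 4 N at the knob moves it either way. The knob is about 225 mm above the table when the stick is upright and up to 15 mm lower when tilted.
- pivot (a point): Point the stick tilts about, inside the box on the shifter's vertical axis, 30 mm above the table; the knob centre is 195 mm from it. In the shifter's frame knob x = 0.195 sin(shift_fore), y = -0.195 sin(shift_side) cos(shift_fore), z = 0.030 + 0.195 cos(shift_side) cos(shift_fore).
- shift_fore (a joint): Fore-and-aft tilt of the stick, rad, plus is forward. 0 is neutral; fully home is about 0.28 in first, third and fifth and about -0.28 in second, fourth and sixth (56 mm of travel at the knob). Starts in second, between about -0.27 and -0.15. It can cross sideways between lanes only within about 0.04 of 0.
- shift_side (a joint): Sideways tilt of the stick, rad, plus is to the right. -0.27 is the left lane (first, second), 0 the middle lane (third, fourth), 0.27 the right lane (fifth, sixth); neighbouring lanes lie 52 mm apart at the knob. Play: about 0.025 either way in the middle lane, 0.013 in the outer lanes.
- stapler: Steel stapler, 145 x 36 x 55 mm, loose, lying to the right of the shifter. Bystander. Origin under its centre.
- pen_cup: White ceramic pen cup, 78 mm diameter, 95 mm high (pens in it up to 150 mm), loose, to the left of the shifter. Bystander. Origin under its centre.
- hole_punch: Blue plastic hole punch, about 120 x 160 x 85 mm, loose, beyond the shifter. Bystander. Origin under its centre.
- tape_dispenser: Grey tape dispenser, 140 x 52 x 82 mm, loose, beyond the shifter to the right. Bystander. Origin under its centre.
- note_block: Yellow block of sticky notes, 76 x 76 x 28 mm, loose, on the robot's side of the shifter. Bystander. Origin under its centre.

How it is judged:
On the way, in this order (a step that is already met when the one before it is completed fails the run):
1. the stick is out of second and across in neutral, in front of the middle lane (value of joint shift_side between -0.08 and 0.08 rad and value of joint shift_fore between -0.12 and 0.12 rad), for 0.05 s.
2. the stick is home in third (value of joint shift_fore above 0.25 rad and value of joint shift_side between -0.06 and 0.06 rad), for 0.1 s.
At the end, for the whole second after the job is handed in: The stick rests in the far middle slot (third): forward tilt over 0.25 rad (within about 6 mm of the stop at the knob), sideways tilt within 0.06 rad of the middle lane, at rest; every bystander within 15 mm of where it began (all of step 2 and velocity of joint shift_fore between -0.05 and 0.05 rad/s and distance of each of stapler, pen_cup, hole_punch, tape_dispenser, note_block from where it was at the start of the episode below 0.015 m); the robot touches nothing.
It fails at once if the stick goes more than half-way into first, fourth, fifth or sixth ((value of joint shift_fore above 0.15 rad and value of joint shift_side below -0.13 rad) or (value of joint shift_fore below -0.15 rad and value of joint shift_side above -0.13 rad) or (value of joint shift_fore above 0.15 rad and value of joint shift_side above 0.13 rad)).
It fails at once if the knob or the stick is taken between the fingers (the grasp point lies in the knob or on the stick) (distance between the grasp point and knob below 0.02 m or (x of the grasp point in the frame of knob between -0.012 and 0.012 m and y of the grasp point in the frame of knob between -0.012 and 0.012 m and z of the grasp point in the frame of knob below 0 m)).
It fails at once if the shifter is forced with more than 50 N (contact force between any of the fingers, the arm and shifter above 50 N).
It fails at once if a bystander is knocked or carried off (over 20 mm), or tipped (distance of any of stapler, pen_cup, hole_punch, tape_dispenser, note_block from where it was at the start of the episode above 0.02 m or angle between any of pen_cup, tape_dispenser, hole_punch, stapler's own z axis and vertical above 0.4 rad).
It also fails if it takes over 51 s, if anything falls off the work surface, if the arm or the gripper's body presses on something with over 40 N, if the wrist force passes 120 N, or if a joint passes its speed limit or range.

ROBOT

A 6-joint arm with a two-finger parallel gripper is mounted at the origin on the work surface. World frame = base frame: x ahead of the robot, y to its left, z up, the work surface at z = 0. Lengths are in m, angles in rad, forces in N, time in s.
With the tool pointing down it reaches from about 0.35 to 0.975 m from the base axis. Payload 4.9 kg.
Tool frame: the origin (TCP) lies at the very end of the fingers, on their centre line; the grasp point (between the pads) lies 19 mm behind it; x points along the fingers, z is the direction in which the jaws open and shut, and the axes are right-handed (so a half turn about x gives the same grasp; the last joint's range is limited). The gripper opens to 85 mm and grips with 20 to 120 N. Pads are 22 mm wide; open, the fingers measure 114 mm over their backs; the gripper's body (76 mm by 85 mm) begins 54 mm behind the grasp point. The pads swing forward as they close: fully open they stand 13 mm farther back than shut.
Start: joints at [1.195, 0.053, 1.613, -0, 1.476, -0.119], TCP at [0.159, 0.604, 0.231] pointing down, gripper open.
Joint ranges: [-3.01, 3.01], [-1.01, 2.22], [0.06, 2.58], [-1.02, 4.17], [0.09, 2.62], [-3.14, 3.14]. Speed limits (rad/s): [2.57, 2.57, 3.14, 3.14, 3.14, 3.14].

INTERFACE

Orientations are given as a unit quaternion [w, x, y, z].
In Python, from rig import env gives the robot as it stands. Calls block until the motion is done:
- env.movep(position, orientation): joint-space move of the TCP to a pose.
- env.movel(position, orientation=None, velocity=0.15, max_force=None): straight line of the TCP; orientation=None keeps the orientation; velocity is the mean speed in m/s. With max_force (N) it stops when the force on the tool has changed by that much, and returns True; else False.
- env.goto_joints(angles): joint-space move.
- env.command_gripper(opening): opening from 0.0 (shut) to 1.0 (fully open); the grip force is fixed at half the most; returns when the fingers have stopped.
- env.sleep(seconds).
- env.inverse_kinematics(position, orientation): joint angles nearest the present ones, or None.
- env.get_obs(): the state.
- env.snapshot(name): name is "side" or "top"; returns the picture (480x640x3 uint8, red, green, blue); there is no depth.
- env.camera_info(name): a dict with "fx", "fy", "cx", "cy" (pixels), "T" (4x4, takes a point from camera to world coordinates). Camera axes: x right, y down, z forward; pixel columns grow to the right and rows downward; lengths in m; the calibration is good to about 2 mm. A picture is of the moment at which its call begins. camera_info takes no time and is no camera call.
A pose or a line that the arm cannot do raises env.Unreachable and nothing moves.
- env.finish_job(): hands the job in, once; it reports no verdict.
Trained networks look in the newest picture that a camera, given by its name, has taken for a name from the list of things; names that differ only in an ending like _2 or _b are one class to them, and where a whole thing is asked for, a point or a joint stands for the part that bears it (a point fixed in the world has none). Each returns a list of dicts, best first, with "p" (0 to 1); they miss things now and then, are a little off and sometimes report something else, mostly with a low value. They report only what shows in the picture. A call takes as long as a camera call.
- env.silhouettes(camera, name): "region" (480x640 bool, what is visible of it).
- env.mark_of(camera, name): "location" ([x, y, z] in m, in world coordinates, good to about 4 mm: a listed point, or the origin of a listed thing).
The state is a dict: "t": time; "qpos": joint angles; "qd": joint speeds; "effort": joint torques, N m; "tcp_pos": TCP position; "tool_rot": TCP orientation; "wrist_force": force on the tool from outside, world axes, zero at the start; "wrist_torque": the same for the moment, N m; "finger_gap": opening from 0.0 (shut) to 1.0 (fully open).
Only numpy, scipy, OpenCV 4.12 (cv2) and the standard library are available. Lean on these libraries where they do the work, as an engineer would, in place of code of your own. Each camera call takes 0.05 s, during which the arm holds its last target.

## Working session

There is one attempt and no reset: what is moved stays moved. The work goes in short steps, each a Python script; the robot and the scene stay as the last script left them, time stands still between calls to the robot, and variables do not carry over. Pictures are saved under pics/ and viewed, and the job is handed in when it is done.

```bash
ls; mkdir -p pics; python3 - <<'E'
from rig import env
import cv2,numpy as np
np.set_printoptions(precision=4,suppress=True)
for c in ["side","top"]:
    im=env.snapshot(c); cv2.imwrite(f"pics/a_{c}.png",im[:,:,::-1])
    ci=env.camera_info(c); print(c,ci)
    for n in ["shifter","gate","knob","pivot","stapler","pen_cup","hole_punch","tape_dispenser","note_block"]:
        print(n,[(np.round(d["p"],2),np.round(d["location"],4)) for d in env.mark_of(c,n)[:2]])
o=env.get_obs();print(o)
E
```

```text
pics
side {'fx': 460.180994049795, 'fy': 460.180994049795, 'cx': 327.0086312658497, 'cy': 245.10128803833038, 'T': array([[ 0.7655, -0.4556,  0.4543,  0.2042],
       [-0.6433, -0.5262,  0.5562, -0.4114],
       [-0.0144, -0.718 , -0.6959,  0.7398],
       [ 0.    ,  0.    ,  0.    ,  1.    ]])}
shifter [(np.float64(0.97), array([ 0.5439,  0.0085, -0.0038])), (np.float64(0.21), array([0.7243, 0.0709, 0.0017]))]
gate [(np.float64(0.63), array([0.5409, 0.004 , 0.109 ]))]
knob []
pivot [(np.float64(0.7), array([0.5453, 0.0062, 0.03  ]))]
stapler [(np.float64(0.83), array([ 0.4971, -0.1788,  0.0002]))]
pen_cup [(np.float64(0.62), array([0.5914, 0.1526, 0.0035]))]
hole_punch [(np.float64(0.86), array([0.721 , 0.0707, 0.0009]))]
tape_dispenser [(np.float64(0.91), array([ 0.6845, -0.1186,  0.0004]))]
note_block [(np.float64(0.64), array([ 0.3604, -0.0266, -0.0002]))]
top {'fx': 529.9783333105028, 'fy': 529.9783333105028, 'cx': 327.990074688999, 'cy': 245.47660667612186, 'T': array([[ 0.0191, -0.9851,  0.1709,  0.4323],
       [-0.9998, -0.0201, -0.0037,  0.0755],
       [ 0.0071, -0.1708, -
[... 458 characters left out ...]
9), array([ 0.7282,  0.0716, -0.002 ]))]
tape_dispenser [(np.float64(0.57), array([ 0.6826, -0.1207, -0.0016])), (np.float64(0.56), array([0.5926, 0.1459, 0.0008]))]
note_block [(np.float64(0.86), array([ 0.3571, -0.0209, -0.0035]))]
{'t': 1.0, 'qpos': array([ 1.195 ,  0.0527,  1.6129, -0.    ,  1.476 , -0.119 ]), 'qd': array([ 0.0012,  0.0011,  0.0002,  0.0007, -0.0009,  0.0006]), 'effort': array([ -0.0001, -39.3715, -37.0461,  -0.0001,   0.0007,   0.    ]), 'tcp_pos': array([0.1587, 0.6045, 0.2313]), 'tool_rot': array([ 0.5599, -0.4319,  0.5599,  0.4319]), 'wrist_force': array([ 0.0107, -0.1045,  0.1694]), 'wrist_torque': array([ 0.0089, -0.0578, -0.0339]), 'finger_gap': 1.004093254910571}
```

View pics/a_side.png

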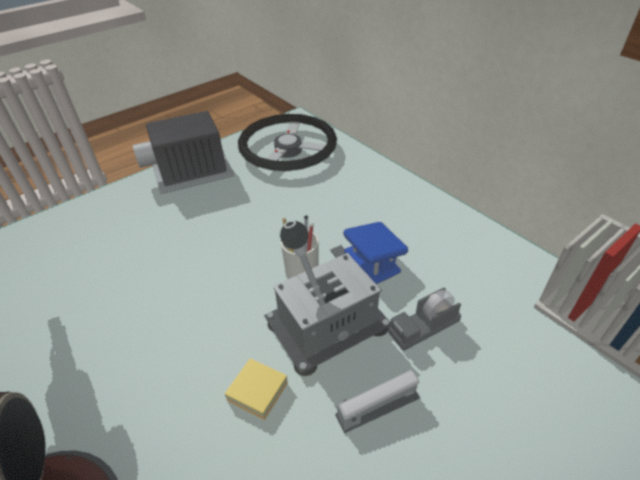

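View pics/a_top.png

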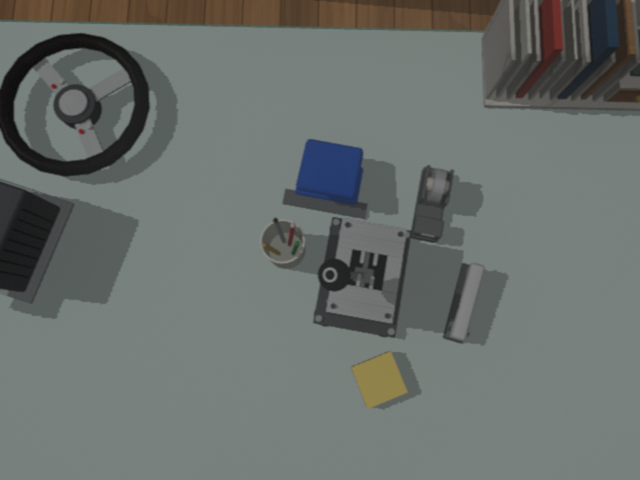

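```bash
python3 - <<'E'
import cv2
a=cv2.imread("pics/a_top.png")[200:350,270:430]
cv2.imwrite("pics/b_top.png",cv2.resize(a,None,fx=4,fy=4,interpolation=cv2.INTER_CUBIC)[:, :])
a=cv2.imread("pics/a_side.png")[210:380,255:405]
cv2.imwrite("pics/b_side.png",cv2.resize(a,None,fx=3.5,fy=3.5,interpolation=cv2.INTER_CUBIC))
E
```

```text
(no output)
```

View pics/b_top.png

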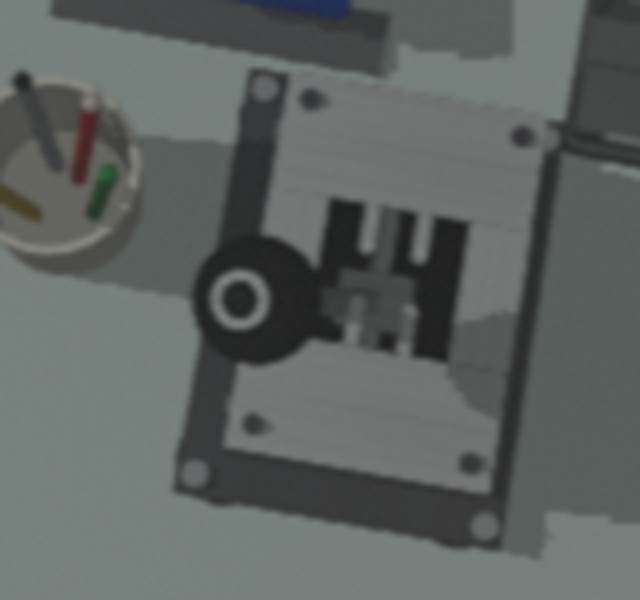

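View pics/b_side.png

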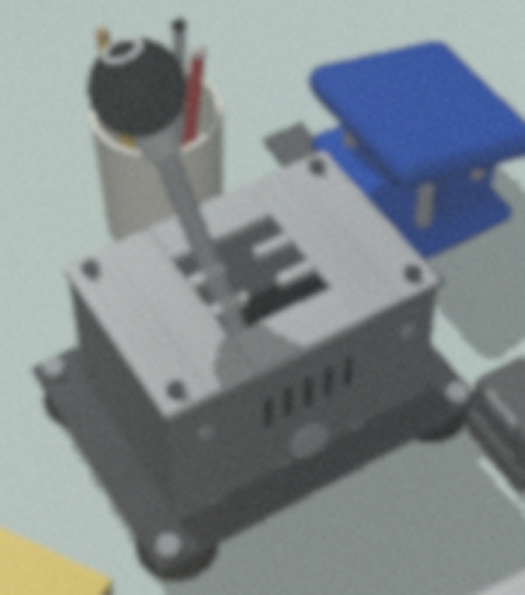

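```bash
cat > h.py <<'E'
from rig import env
import cv2,numpy as np
np.set_printoptions(precision=4,suppress=True)
def ray(c,u,v):
    ci=env.camera_info(c);T=ci["T"];d=T[:3,:3]@np.array([(u-ci["cx"])/ci["fx"],(v-ci["cy"])/ci["fy"],1]);return T[:3,3],d
def at(c,u,v,z):
    o,d=ray(c,u,v);return o+d*(z-o[2])/d[2]
def tri(p):
    A=np.zeros((3,3));b=np.zeros(3)
    for c,u,v in p:
        o,d=ray(c,u,v);d=d/np.linalg.norm(d);M=np.eye(3)-np.outer(d,d);A+=M;b+=M@o
    return np.linalg.solve(A,b)
E
python3 - <<'E'
from h import *
t=lambda x,y:(270+x/4,200+y/4)
s=lambda x,y:(255+x/3.5,210+y/3.5)
P=[at("top",*t(*q),.112) for q in [(285,72),(560,122),(492,493),(222,446)]]
print(np.array(P),np.mean(P,0))
b=[at("top",*t(*q),.112) for q in [(312,99),(522,136),(471,463),(254,424)]]
print(np.array(b),np.mean(b,0))
bs=[at("side",*s(*q),.112) for q in [(317,167),(413,273),(176,390),(91,269)]]
print(np.array(bs),np.mean(bs,0))
for B in (P,b,bs):
    d=(B[0]-B[3])+(B[1]-B[2]); e=(B[0]-B[1])+(B[3]-B[2]); print(np.arctan2(d[1],d[0]),np.arctan2(-e[0],e[1]),np.linalg.norm(d)/2,np.linalg.norm(e)/2)
k=tri([("top",*t(257,299)),("side",*s(138,87))]);print("knob",k)
for c in (np.mean(b,0),np.mean(bs,0)):
  for yaw in (-.15,-.17):
    R=np.array([[np.cos(yaw),np.sin(yaw)],[-np.sin(yaw),np.cos(yaw)]])
    l=R@(k-c)[:2];f=np.arcsin(l[0]/.195);print(c,yaw,l,f,-np.arcsin(l[1]/.195/np.cos(f)), .03+.195*np.cos(.27)*np.cos(f))
E
```

```text
[[ 0.6308  0.0508  0.112 ]
 [ 0.6117 -0.0649  0.112 ]
 [ 0.457  -0.0361  0.112 ]
 [ 0.4739  0.0742  0.112 ]] [0.5434 0.006  0.112 ]
[[ 0.6194  0.0393  0.112 ]
 [ 0.6054 -0.0489  0.112 ]
 [ 0.469  -0.0275  0.112 ]
 [ 0.4831  0.0613  0.112 ]] [0.5442 0.006  0.112 ]
[[ 0.6186  0.0408  0.112 ]
 [ 0.6054 -0.0476  0.112 ]
 [ 0.4684 -0.0265  0.112 ]
 [ 0.4823  0.062   0.112 ]] [0.5437 0.0072 0.112 ]
-0.16609882188989203 -0.15777615439872827 0.1579937718119699 0.11444386404255598
-0.15783565856676712 -0.15758280772435332 0.13811194413642627 0.08964756568982256
-0.15367648632791084 -0.1524037328775412 0.13830792850906495 0.08946786815538921
knob [0.522  0.0629 0.2147]
[0.5442 0.006  0.112 ] -0.15 [-0.0305  0.0529] -0.1568235618256076 -0.2783021133253519 0.21562905136742358
[0.5442 0.006  0.112 ] -0.17 [-0.0315  0.0523] -0.1622884302880555 -0.2752060018120159 0.215465875310333
[0.5437 0.0072 0.112 ] -0.15 [-0.0297  0.0519] -0.15301658816373978 -0.27262428488375057 0.21573944833416123
[0.5437 0.0072 0.112 ] -0.17 [-0.0308  0.0513] -0.15837281811511517 -0.2695995483343722 0.21558335479751367
```

```bash
cat >> h.py <<'E'
from scipy.spatial.transform import Rotation as Ro
C=np.array([.5440,.0066]);YAW=-.156
def W(x,y,z):
    c,s=np.cos(YAW),np.sin(YAW);return np.array([C[0]+c*x-s*y,C[1]+s*x+c*y,z])
def L(p):
    c,s=np.cos(YAW),np.sin(YAW);d=np.asarray(p)[:2]-C;return np.array([c*d[0]+s*d[1],-s*d[0]+c*d[1],p[2]])
def quat(a): # tool z heading a
    X=np.array([0,0,-1.]);Z=np.array([np.cos(a),np.sin(a),0]);Y=np.cross(Z,X)
    q=Ro.from_matrix(np.stack([X,Y,Z],1)).as_quat();return np.r_[q[3],q[:3]]
E
python3 - <<'E'
from h import *
q=env.get_obs()["tool_rot"];print(Ro.from_quat(np.r_[q[1:],q[0]]).as_matrix())
for k in range(4):
    for p in [W(-.09,.052,.2),W(0,.11,.2),W(-.08,0,.3),W(.02,0,.2)]:
        print(k,env.inverse_kinematics(p,quat(YAW+k*np.pi/2)))
E
```

```text
[[-0.     -0.9672  0.2539]
 [-0.      0.2539  0.9672]
 [-1.     -0.     -0.    ]]
0 [-0.0049 -0.3158  1.9995 -0.      1.4579  0.1511]
0 [ 0.0727 -0.0498  1.7682 -0.      1.4232  0.2287]
0 [-0.1192 -0.3732  1.8784 -0.      1.6363  0.0368]
0 [-0.1258 -0.0716  1.7891 -0.      1.4241  0.0302]
1 [-0.0049 -0.3158  1.9995 -0.      1.4579 -1.4197]
1 [ 0.0727 -0.0498  1.7682 -0.      1.4232 -1.3421]
1 [-0.1192 -0.3732  1.8784 -0.      1.6363 -1.534 ]
1 [-0.1258 -0.0716  1.7891 -0.      1.4241 -1.5406]
2 [-0.0049 -0.3158  1.9995 -0.      1.4579 -2.9904]
2 [ 0.0727 -0.0498  1.7682 -0.      1.4232 -2.9129]
2 [-0.1192 -0.3732  1.8784  0.      1.6363 -3.1048]
2 [-0.1258 -0.0716  1.7891 -0.      1.4241 -3.1114]
3 [-0.0049 -0.3158  1.9995 -0.      1.4579  1.7219]
3 [ 0.0727 -0.0498  1.7682 -0.      1.4232  1.7995]
3 [-0.1192 -0.3732  1.8784 -0.      1.6363  1.6076]
3 [-0.1258 -0.0716  1.7891 -0.      1.4241  1.601 ]
```

```bash
python3 - <<'E'
from h import *
Q=quat(YAW)
p=env.get_obs()["tcp_pos"]
env.command_gripper(0.0)
env.movel([p[0],p[1],.32],velocity=.15)
env.movep(W(-.10,.052,.32),Q)
env.movel(W(-.10,.052,.202),Q,velocity=.12)
hit=env.movel(W(-.05,.052,.202),Q,velocity=.02,max_force=2.5)
o=env.get_obs();print(hit,o["t"],L(o["tcp_pos"]),o["wrist_force"],o["finger_gap"])
for c in ["side","top"]:
    im=env.snapshot(c); a=im[190:370,240:430] if c=="top" else im[170:370,225:405]
    cv2.imwrite(f"pics/c_{c}.png",cv2.resize(a,None,fx=3,fy=3,interpolation=cv2.INTER_CUBIC)[:,:,::-1])
    print([(d["p"],L(d["location"])) for d in env.mark_of(c,"knob")])
E
```

```text
True 7.3667 [-0.0682  0.052   0.2015] [-1.3151  0.8086  0.901 ] 0.000305268995214357
[(0.75, array([-0.0337,  0.0515,  0.2156]))]
[(0.22, array([ 0.0252,  0.1439, -0.0015]))]
```

View pics/c_side.png

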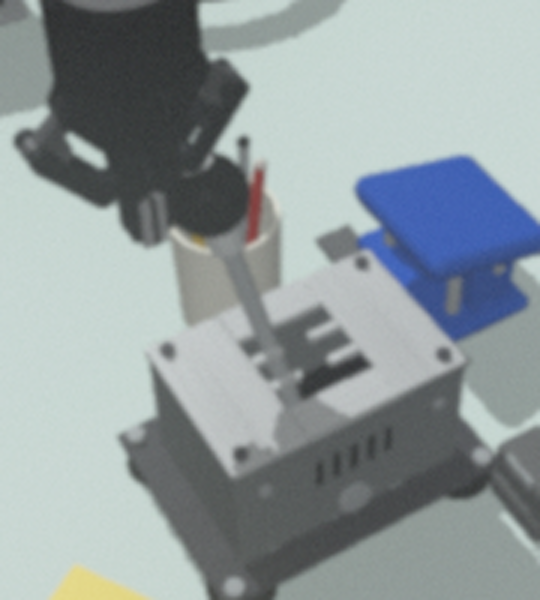

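View pics/c_top.png

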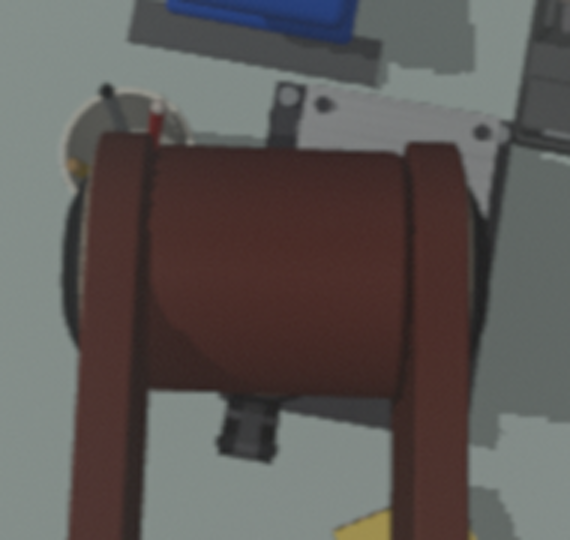

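```bash
python3 - <<'E'
from h import *
Q=quat(YAW+np.pi/2)
env.movel(W(-.10,.052,.202),velocity=.1)
env.movep(W(-.105,.052,.22),Q)
env.movel(W(-.09,.052,.198),Q,velocity=.1)
hit=env.movel(W(-.045,.052,.198),Q,velocity=.02,max_force=2.5)
o=env.get_obs();print(hit,o["t"],L(o["tcp_pos"]),o["wrist_force"],o["finger_gap"])
for c in ["side"]:
    im=env.snapshot(c); a=im[170:370,225:405]
    cv2.imwrite(f"pics/d_{c}.png",cv2.resize(a,None,fx=3,fy=3,interpolation=cv2.INTER_CUBIC)[:,:,::-1])
    print([(d["p"],L(d["location"])) for d in env.mark_of(c,"knob")])
E
```

```text
True 11.15 [-0.0653  0.052   0.1975] [-1.3029  0.2893  0.5127] -0.0002256731386615825
[(0.6, array([-0.0317,  0.0472,  0.2137]))]
```

View pics/d_side.png

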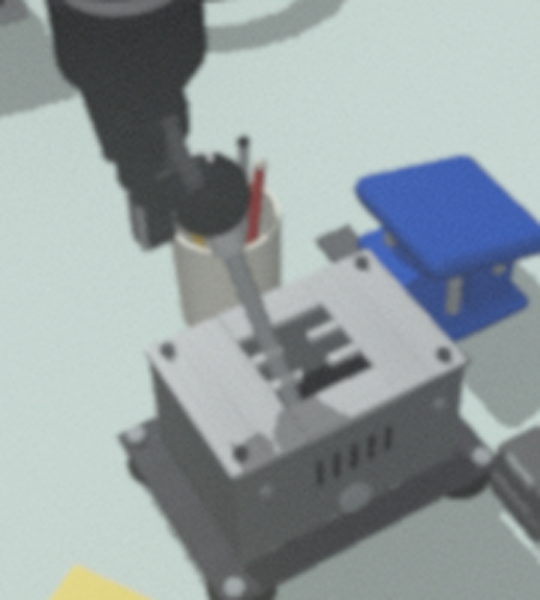

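```bash
python3 - <<'E'
from h import *
hit=env.movel(W(-.0348,.052,.198),velocity=.025,max_force=15)
o=env.get_obs();print(hit,o["t"],L(o["tcp_pos"]),o["wrist_force"])
env.movel(W(-.10,.052,.20),velocity=.12)
env.movel(W(-.11,.052,.32),velocity=.15)
env.movep(W(-.02,.13,.32),quat(YAW))
for c in ["side","top"]:
    im=env.snapshot(c); a=im[190:370,240:430] if c=="top" else im[170:370,225:405]
    cv2.imwrite(f"pics/e_{c}.png",cv2.resize(a,None,fx=3,fy=3,interpolation=cv2.INTER_CUBIC)[:,:,::-1])
    print([(d["p"],L(d["location"])) for d in env.mark_of(c,"knob")])
print(env.get_obs()["t"])
E
```

```text
False 12.625 [-0.0348  0.052   0.1979] [-3.3674  0.2546  1.616 ]
[(0.56, array([-0.0047,  0.0514,  0.2167]))]
[(0.61, array([-0.0012,  0.0556,  0.2149]))]
15.9583
```

View pics/e_side.png

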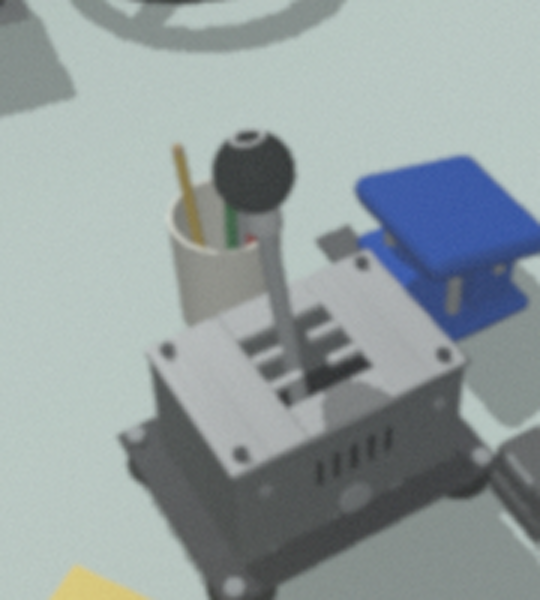

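View pics/e_top.png

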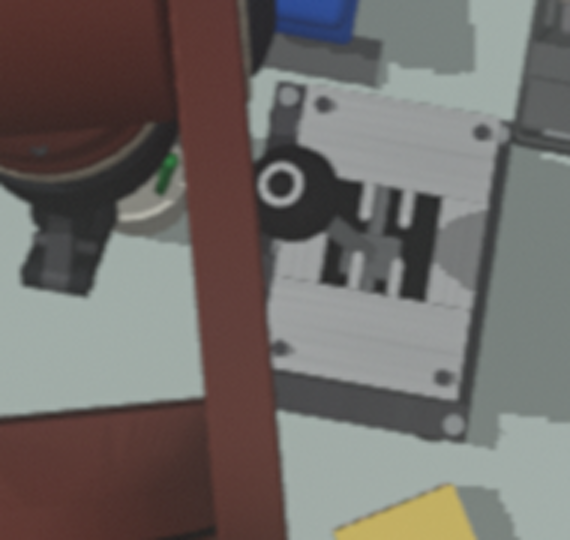

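```bash
python3 - <<'E'
from h import *
k=tri([("side",225+254/3,170+172/3),("top",240+295/3,190+192/3)]);print(L(k))
E
```

```text
[-0.0004  0.0518  0.2179]
```

```bash
python3 - <<'E'
from h import *
Q=quat(YAW)
env.movel(W(0,.12,.30),Q,velocity=.15)
env.movel(W(0,.112,.199),Q,velocity=.12)
hit=env.movel(W(0,.07,.199),Q,velocity=.02,max_force=2.5)
o=env.get_obs();print(hit,o["t"],L(o["tcp_pos"]),o["wrist_force"])
if hit:
    hit=env.movel(W(0,.0355,.203),Q,velocity=.025,max_force=15)
    o=env.get_obs();print(hit,o["t"],L(o["tcp_pos"]),o["wrist_force"])
    print([(d["p"],L(d["location"])) for d in (env.snapshot("side") is not None and env.mark_of("side","knob"))])
    if not hit:
        env.movel(W(0,.10,.203),velocity=.12)
        env.movel(W(0,.11,.32),velocity=.15)
        env.movep(W(-.11,0.03,.32),quat(YAW+np.pi/2))
for c in ["side","top"]:
    im=env.snapshot(c); a=im[190:370,240:430] if c=="top" else im[170:370,225:405]
    cv2.imwrite(f"pics/f_{c}.png",cv2.resize(a,None,fx=3,fy=3,interpolation=cv2.INTER_CUBIC)[:,:,::-1])
    print([(d["p"],L(d["location"])) for d in env.mark_of(c,"knob")])
print(env.get_obs()["t"])
E
```

```text
True 18.575 [-0.0002  0.0862  0.1987] [-0.1724  0.6493  0.1179]
False 20.7667 [-0.0001  0.0355  0.2029] [-0.5108  2.2605  2.6177]
[(0.77, array([-0.0032, -0.001 ,  0.2222])), (0.16, array([ 0.0022, -0.0001,  0.0314]))]
[(0.63, array([-0.0025, -0.0013,  0.2237]))]
[(0.74, array([-0.002 ,  0.0012,  0.2228])), (0.38, array([ 0.158 , -0.1034, -0.0015]))]
24.1833
```

View pics/f_side.png

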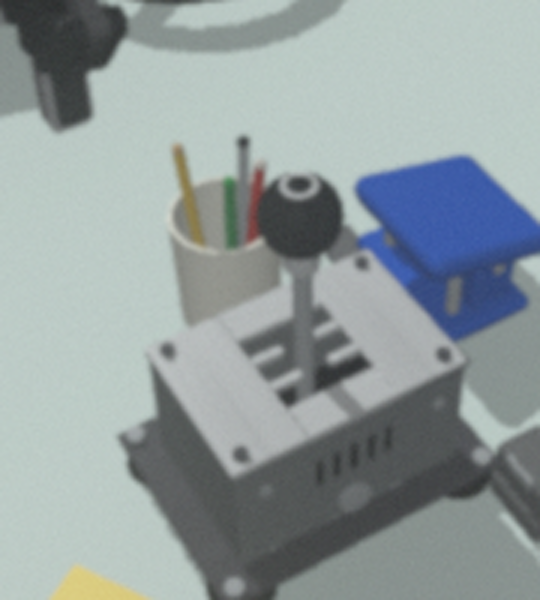

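View pics/f_top.png

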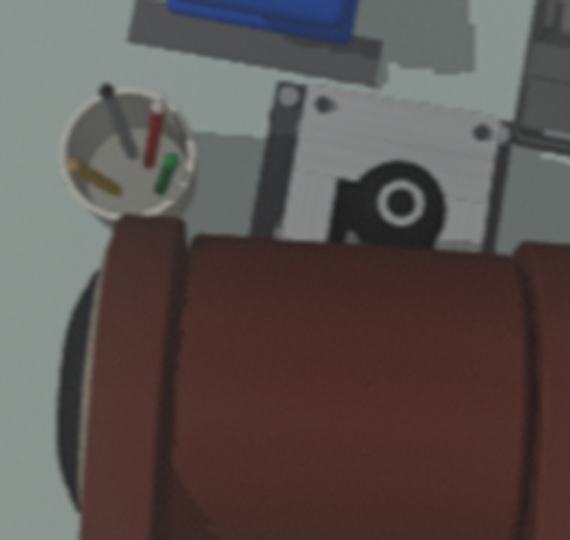

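```bash
python3 - <<'E'
from h import *
Q=quat(YAW+np.pi/2)
env.movel(W(-.10,0,.28),Q,velocity=.15)
env.movel(W(-.085,0,.203),Q,velocity=.12)
hit=env.movel(W(-.02,0,.203),Q,velocity=.02,max_force=2.5)
o=env.get_obs();print(hit,o["t"],L(o["tcp_pos"]),o["wrist_force"])
if hit:
    hit=env.movel(W(.012,0,.198),Q,velocity=.025,max_force=15)
    o=env.get_obs();print(hit,o["t"],L(o["tcp_pos"]),o["wrist_force"])
    if not hit:
        hit=env.movel(W(.023,0,.197),Q,velocity=.012,max_force=8)
        o=env.get_obs();print(hit,o["t"],L(o["tcp_pos"]),o["wrist_force"])
for c in ["side"]:
    im=env.snapshot(c); a=im[170:370,225:405]
    cv2.imwrite(f"pics/g_{c}.png",cv2.resize(a,None,fx=3,fy=3,interpolation=cv2.INTER_CUBIC)[:,:,::-1])
    print([(d["p"],L(d["location"])) for d in env.mark_of(c,"knob")])
E
```

```text
True 27.7083 [-0.0352  0.      0.2025] [-1.2014 -0.9717  1.3642]
False 29.7583 [ 0.0119 -0.      0.1979] [-3.7743  0.3053  0.9551]
True 30.6667 [ 0.0203 -0.      0.1961] [-2.6013  0.4039  2.2239]
[(0.94, array([ 0.0507, -0.0023,  0.2162]))]
```

View pics/g_side.png

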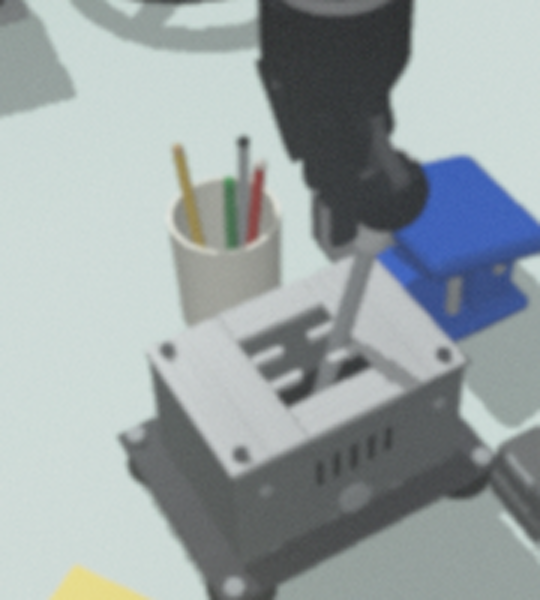

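Hit the stop at a TCP x of 0.020, so the knob is at about 0.055, which is fully home. Backing off straight and checking.

```bash
python3 - <<'E'
from h import *
env.movel(W(-.06,0,.20),velocity=.12)
env.movel(W(-.11,0,.33),velocity=.2)
env.movep(W(-.10,.25,.35),quat(YAW+np.pi/2))
for c in ["side","top"]:
    im=env.snapshot(c); a=im[190:370,240:430] if c=="top" else im[170:370,225:405]
    cv2.imwrite(f"pics/h_{c}.png",cv2.resize(a,None,fx=3,fy=3,interpolation=cv2.INTER_CUBIC)[:,:,::-1])
    cv2.imwrite(f"pics/hf_{c}.png",im[:,:,::-1])
    print([(d["p"],L(d["location"])) for d in env.mark_of(c,"knob")])
    for n in ["stapler","pen_cup","hole_punch","tape_dispenser","note_block"]:
        print(n,[d["location"] for d in env.mark_of(c,n)[:1]])
print(env.get_obs()["t"])
E
```

```text
[(0.64, array([0.0513, 0.0005, 0.2123]))]
stapler [[0.4984, -0.1761, 0.0022]]
pen_cup [[0.5886, 0.1509, 0.0029]]
hole_punch [[0.7241, 0.0705, 0.0028]]
tape_dispenser [[0.6804, -0.119, 0.0012]]
note_block [[0.3605, -0.0234, -0.001]]
[(0.8, array([0.0535, 0.0025, 0.2148])), (0.7, array([-0.0129, -0.193 , -0.0008]))]
stapler [[0.4997, -0.1813, 0.0021]]
pen_cup [[0.5927, 0.1462, -0.002]]
hole_punch [[0.7281, 0.0723, -0.0026]]
tape_dispenser []
note_block [[0.3604, -0.0207, -0.0018]]
34.1083
```

View pics/h_side.png

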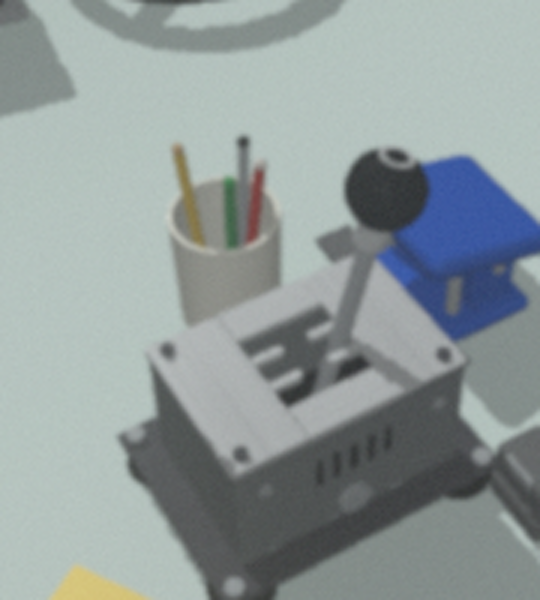

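View pics/h_top.png

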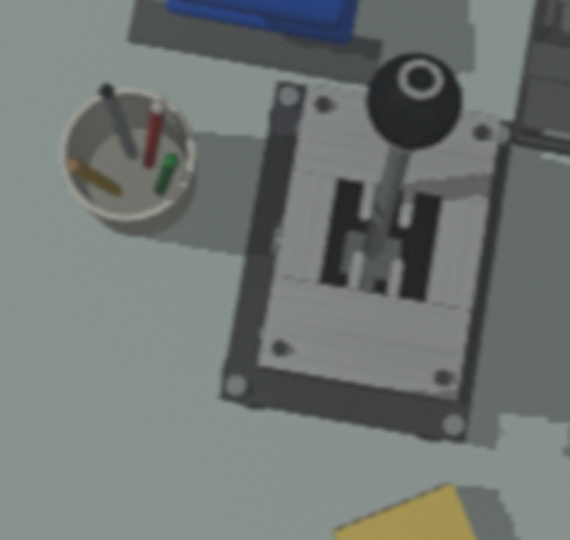

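```bash
python3 - <<'E'
from h import *
k=L(tri([("side",225+386/3,170+190/3),("top",240+414/3,190+101/3)]));print(k,np.arcsin(k[0]/.195))
if k[0]>.0505: env.finish_job(); print("done")
E
```

```text
[0.0555 0.0016 0.2159] 0.28863208831650133
the job is handed in; nothing more can be done
done
```

I shifted the stick from second to third by pushing only, using the shut fingers. I pushed it forward out of second to neutral, then right to the middle lane, then forward until it met the stop. I then took the hand away and handed the job in at about 34 s.

**Stick:** Triangulating the knob from both cameras gave a forward tilt of about 0.29 rad, with the knob within about 2 mm of the middle lane. The cameras' own knob readings put it slightly lower, at about 0.27–0.28 rad, which is still above the 0.25 needed.

**Forces:** The tool force was at most about 4 N in the readings I printed during the pushes. At the stop, the last move ended on its 8 N limit.

**Bystanders:** All five were re-detected within about 5 mm of their starting places, which is about the detector's accuracy. The top camera missed the tape dispenser in the last look, but the side camera had it in place.

**Restart:** I backed off once after first contact and turned the gripper a quarter turn, because its side linkage hung close over the knob. The stick had not visibly moved by then.

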